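Zero the bench thickness gauge on a bridge blank

TASK

Zero the thickness gauge on the dark rosewood bridge blank: lay the blank flat on the gauge's steel table under the raised stylus and let go of it, then turn the large black ring clockwise until the needle stands in the blue sector of the dial and let go of the ring. Finish with the small brass knob alone, bringing the needle onto the red zero mark; the ring must never carry the needle past the blue sector towards zero. Leave the blank lying under the stylus, and leave the other things on the bench where they are.

Things in the scene. Friction and masses are not known exactly. Their poses are not given: they have to be found in the camera images.
- blank: Dark rosewood bridge blank, a bar 35 x 158 x 10 mm (its x, y, z), 40 to 80 g, loose, at first flat on the bench to the left of the gauge. Origin: centre of its underside; y along its length.
- stand: Thickness gauge, fixed to the bench. Origin: on the bench straight below the stylus; x points from the stylus to the column, y left, z up. Green base x -58 to 148, y +-65 mm, 22 mm high; column 26 mm wide at x = 95 mm, up to z = 172 mm, two coaxial knobs on top. A carriage on the column (50 mm wide) holds an arm towards -x with the dial over the table.
- table_top (a point): Centre of the steel measuring table's top, 40 mm above the bench, straight below the stylus; the table is 76 x 100 mm (stand x, y). Its axes are the stand's.
- stylus_tip (a point): Lowest point of the stylus, an 8 mm ball on a sprung vertical plunger (0.6 to 2 N, travel 4 mm). At first 15.5 to 21.5 mm above the table: the blank slides in under it from the side. Above it, the dial housing: a 60 mm disc, underside 49 mm above the tip, on a 12 mm stem. Grip the blank near one end so that the hand stays beside the dial.
- coarse_grip (a point): On the knob axis at the middle height of the large black knurled ring (coarse drive): 56 mm diameter, 23 mm high, centre 185.5 mm above the bench, vertical axis. Free all round; the collar below it is 42 mm wide.
- coarse (a joint): Angle of the ring, rad, 0 to 4.7, grows clockwise seen from above. It lowers the carriage with dial, stylus and brass knob by 3.2 mm per rad (the ring itself stays at its height); needs about 0.15 N m; stays where left. Starts at 0 to 1.6, so it takes several grasps from above.
- fine_grip (a point): On the same axis at the middle height of the small brass knob (fine drive) above the ring: 28 mm diameter, 21 mm high. It sinks with the carriage: centre 223.5 mm above the bench less 3.2 mm per rad of the ring; near the end its underside is only 2 to 5 mm above the ring's top (197 mm above the bench), so the fingertips must stop there.
- fine (a joint): Angle of the brass knob, rad, 0 to 6, grows clockwise seen from above. It lowers the dial and stylus by 0.8 mm per rad on the carriage (the knob itself keeps its height); needs about 0.03 N m; stays where left. Starts at 0.2 to 0.9.
- needle (a joint): Dial needle, black on a white upward-facing dial. About 0 at rest (stylus hanging free); grows clockwise, 1.2 rad per mm that the stylus is pushed in (so lowering the gauge by 1 mm after touching adds 1.2). Blue sector: 0.3 to 1.75. Red zero mark, on the side of the dial next to the column: 2.4. End of travel: about 5.
- plunger: The stylus with its plunger; origin at the stylus tip.
- mallet: Small maple mallet, 105 x 242 x 50 mm, behind the gauge. Origin: underside centre. To be left alone.
- jar: Grey brush jar, 69 mm wide, 92 mm tall, back right. Origin: underside centre. To be left alone.
- tape: Roll of masking tape, 96 mm, 25 mm tall, to the right of the gauge. Origin: underside centre. To be left alone.
- caul: Maple block 40 x 90 x 22 mm near the front edge, before the gauge. Origin: underside centre. To be left alone.
- caul_b: Pine block 34 x 75 x 28 mm near the front edge, on the left. Origin: underside centre. To be left alone.
- clamp: Black spring clamp with red jaws, 35 x 143 x 20 mm, front right. Origin: underside centre. To be left alone.

How it is judged:
By the outcome, as a careful person would: the job done as asked, in the order asked, and still so for the second after the job is handed in, with the robot touching nothing.
It also fails if it takes over 70 s, if anything falls off the work surface, if the arm or the gripper's body presses on something with over 40 N, if the wrist force passes 120 N, or if a joint passes its speed limit or range.

ROBOT

A 6-joint arm with a two-finger parallel gripper is mounted at the origin on a cart in front of the work surface, level with it; the furniture and walls round the work are solid. World frame = base frame: x ahead of the robot, y to its left, z up, the work surface at z = 0. Lengths are in m, angles in rad, forces in N, time in s.
With the tool pointing down it reaches from about 0.275 to 1 m from the base axis. Payload 8.4 kg.
Tool frame: the origin (TCP) lies between the finger pads; the fingertips stand 25 mm ahead of it and the grasp point (between the pads) lies 6 mm ahead of it; z points along the fingers, y is the line along which they close (so a half turn about z gives the same grasp; the last joint's range is limited). The gripper opens to 85 mm and grips with 20 to 120 N. Pads are 22 mm wide; open, the fingers measure 114 mm over their backs; the gripper's body (76 mm by 85 mm) begins 54 mm behind the grasp point. The pads swing forward as they close: fully open they stand 13 mm farther back than shut.
Start: joints at [1.337, 0.353, 1.633, -0, 1.155, -0.002], TCP at [0.144, 0.608, 0.256] pointing down, gripper open.
Joint ranges: [-2.63, 2.63], [-0.92, 2.1], [0.06, 2.66], [-1.3, 4.44], [0, 2.69], [-3.02, 3.02]. Speed limits (rad/s): [2.22, 2.22, 2.79, 3.14, 3.14, 3.14].

INTERFACE

Orientations are given as a rotation vector (axis times angle).
In Python, from bench import ctrl gives the robot as it stands.
- The arm moves only by the tool step_arm, never from a script. Its argument "increments" is one flat list of numbers, 4 for each row, row after row: the shift along the world's x, y, z in units of 0.3 m (1.0 is 0.3 m), then the turn about the world's z in units of 180 degrees (1.0 is 180 degrees). In form: [tx, ty, tz, yaw, tx, ty, tz, yaw, ...]. A call has 1 to 8 rows; each row is the pose to reach, as a shift and turn from the pose commanded when the call began, turning the shorter way round; what a row does not reach only later rows make up. A row lasts 1/12 s, in which the tool goes at most 41.7 mm and 7.16 degrees, less where a joint would pass 70% of its speed; a pose out of reach is approached as far as the arm can. A call with a number of a shift or a turn outside -1 to 1 is refused whole. A call with a gripper value outside its range is refused whole. "grip" is the opening, from -1 (shut) to 1 (fully open), set as the call begins (left out, the last holds). The fingers move at their own pace and stop on an object; "squeeze" is the grip in N (left out, the last holds). Time passes only in rows, so rows that repeat a pose let the fingers close. It gives the time, the measured TCP pose, the force, the opening and the grip force at its end, in the units of the state.
- ctrl.sense(): the state, without advancing time (a new reading comes with each control period).
- ctrl.get_image(name): name is "scene" or "side" or "wrist"; returns a dict with "img" (384x512x3 uint8, red, green, blue), "fovy" (degrees; the focal length in pixels is half the picture's height over the tangent of half this angle, whatever the lens; pixels are square), "cx", "cy" (the principal point, pixels), "extrinsics" (4x4, takes a point from world to camera coordinates). Camera axes: x right, y down, z forward; pixel columns grow to the right and rows downward; lengths in m; the calibration is good to about 2 mm. A picture is of the moment at which its call begins. There is no depth.
- ctrl.hand_in(): hands the job in; it is judged then, once.
The state is a dict: "time": time; "joints": joint angles; "qvel": joint speeds; "effort": joint torques, N m; "position": TCP position; "tool_rot": TCP orientation; "wrist_force": force on the tool from outside, world axes, zero at the start; "torque": the same for the moment, N m; "grip_width": finger opening in m; "gripper_force": force on a finger pad.
Only numpy, scipy, OpenCV 4.12 (cv2) and the standard library are available. Lean on these libraries where they do the work, as an engineer would, in place of code of your own. Each camera call takes 0.05 s, during which the arm holds its last target. There are 200 camera calls.

## Working session

There is one attempt and no reset: what is moved stays moved. The work goes in short steps, Python scripts to look and compute and a tool call to move; the robot and the scene stay as the last step left them, time stands still between calls to the robot, and variables do not carry over. Pictures are saved under pics/ and viewed, at most 10 in all, crops included, and the job is handed in when it is done.

Besides the shell and the picture viewer there is one more tool, called in YAML: its name, and indented under it one key for each argument. step_arm: Moves the arm, as the interface text tells. Its arguments: {"type":"object","properties":{"increments":{"type":"array"},"grip":{"type":"number"},"squeeze":{"type":"number"}},"required":["increments"]}

```bash
mkdir -p pics; cat > h.py <<'E'
import numpy as np, cv2
from bench import ctrl
def cam(n):
    d=ctrl.get_image(n); f=d["img"].shape[0]/2/np.tan(np.radians(d["fovy"])/2)
    return d["img"],f,d["cx"],d["cy"],np.array(d["extrinsics"])
def ray(c,u,v,z):
    _,f,cx,cy,E=c; R,t=E[:3,:3],E[:3,3]; o=-R.T@t; d=R.T@np.array([(u-cx)/f,(v-cy)/f,1])
    return o+d*(z-o[2])/d[2]
def proj(c,p):
    _,f,cx,cy,E=c; q=E[:3,:3]@np.array(p)+E[:3,3]; return np.array([cx+f*q[0]/q[2],cy+f*q[1]/q[2]])
def save(img,n): cv2.imwrite("pics/"+n,img[:,:,::-1])
def crop(img,u0,v0,u1,v1,k): return cv2.resize(img[v0:v1,u0:u1],None,fx=k,fy=k,interpolation=cv2.INTER_CUBIC)
E
python3 - <<'E'
from h import *
s=ctrl.sense();print(s)
a=cam("scene");b=cam("side")
for c in(a,b):print(c[1:4],(-c[4][:3,:3].T@c[4][:3,3]).round(3),c[4][2,:3].round(2))
save(crop(a[0],0,0,512,384,1.5),"a.png");save(crop(b[0],0,0,512,384,1.5),"b.png")
E
```

```text
{'time': 0.0, 'joints': array([ 1.33661461e+00,  3.53643884e-01,  1.63413875e+00,  3.50145214e-06,
        1.15519729e+00, -2.39353191e-03]), 'qvel': array([ 0.00095083,  0.00187614, -0.00024564,  0.00039251, -0.0010833 ,
        0.00070556]), 'effort': array([ 2.70421348e-03, -6.05224514e+01, -3.42092407e+01,  4.75229572e-04,
        8.97443038e-03,  6.73384676e-06]), 'position': array([0.14346617, 0.60785593, 0.25556235]), 'tool_rot': array([-3.63260354e-01, -3.12035143e+00,  2.16316824e-03]), 'wrist_force': array([ 0.24959832, -0.39205472,  0.77965273]), 'torque': array([ 0.01580615,  0.02198602, -0.01383007]), 'gripper_force': 0.0, 'grip_width': 0.08552983150660777}
(np.float64(490.32633296678677), 259.3067316080019, 190.51623405555785) [0.386 0.8   0.78 ] [ 0.18 -0.8  -0.57]
(np.float64(420.6608240281028), 260.90719822178653, 190.4286883641185) [-0.099 -0.048  0.868] [ 0.67 -0.01 -0.74]
```

View pics/a.png

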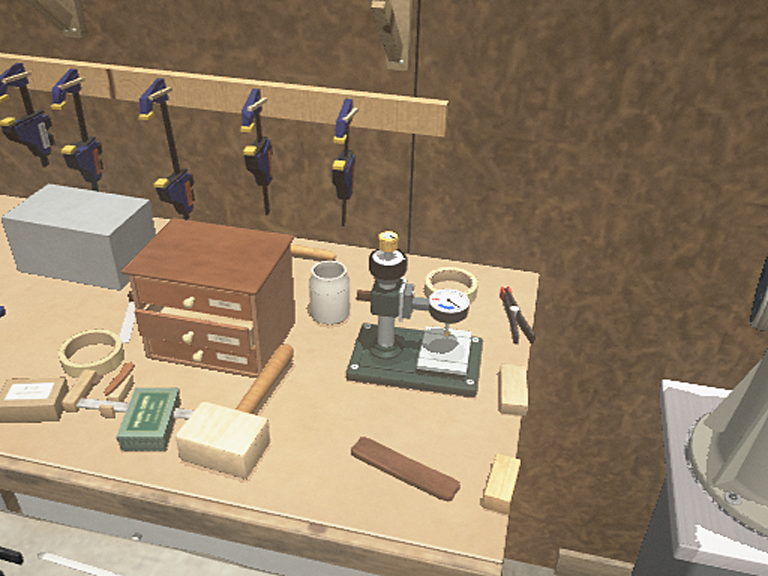

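View pics/b.png

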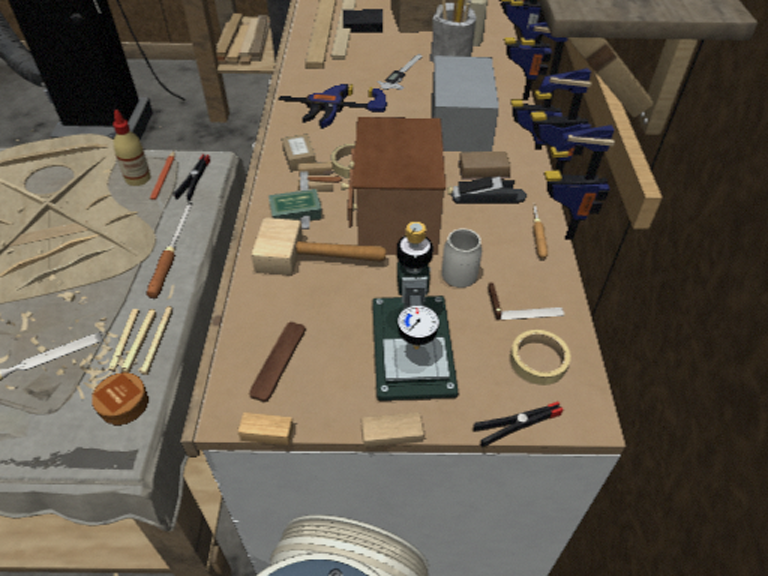

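Scene: gauge around (415,100..395 top/side view), blank at side-view pixel (278,360)/1.5. Enlarging.

```bash
python3 - <<'E'
from h import *
a=cam("scene");b=cam("side")
save(crop(b[0],160,148,320,268,5),"b2.png")
save(crop(a[0],225,150,335,340,3.15),"a2.png")
E
```

```text
(no output)
```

View pics/b2.png

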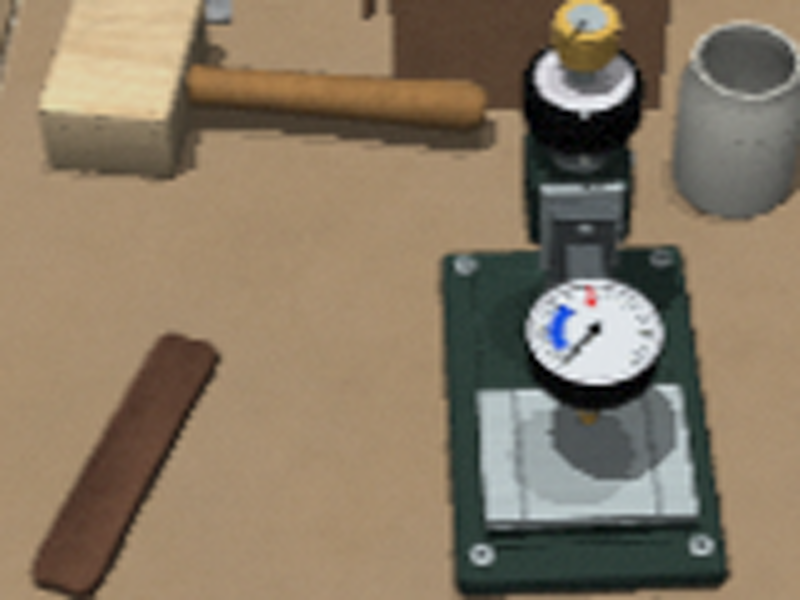

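View pics/a2.png

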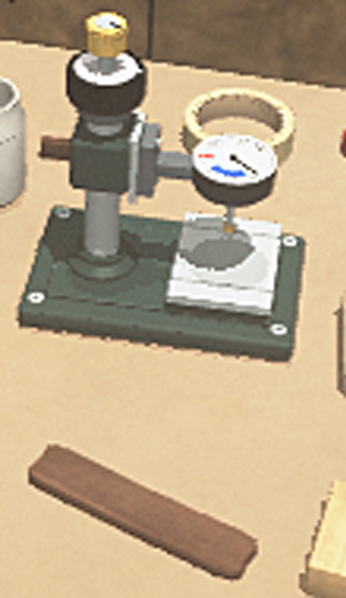

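Side crop: table top corners at (478,390),(682,385),(698,520),(487,525); blank spans (165,335)-(90,592); needle points to lower left, dial centre (595,330). Computing poses.

```bash
python3 - <<'E'
from h import *
from scipy.optimize import least_squares
b=cam("side");a=cam("scene")
B=lambda u,v:(160+u/5-.4,148+v/5-.4)
A=lambda u,v:(225+u/3.15-.35,150+v/3.15-.35)
sb=[((-58,-65,22),B(726,575)),((-58,65,22),B(458,583)),((148,65,22),B(445,254)),((148,-65,22),B(680,248)),
((38,50,40),B(478,390)),((38,-50,40),B(682,385)),((-38,-50,40),B(698,516)),((-38,50,40),B(487,522))]
sa=[((-58,-65,22),A(301,236)),((-58,65,22),A(293,350)),((148,65,22),A(20,322)),((148,-65,22),A(57,207)),
((38,50,40),A(168,300)),((38,-50,40),A(185,212)),((-38,-50,40),A(282,223)),((-38,50,40),A(276,308))]
def T(p,x): c,s=np.cos(p[2]),np.sin(p[2]); x=np.array(x)/1e3; return [p[0]+c*x[0]-s*x[1],p[1]+s*x[0]+c*x[1],x[2]]
def fit(sets,p0):
    r=lambda p:np.concatenate([proj(c,T(p,x))-u for c,S in sets for x,u in S]).ravel()
    o=least_squares(r,p0,loss="soft_l1");return o.x,np.abs(o.fun).max() if 0 else np.abs(r(o.x)).mean()
for S in([(b,sb)],[(a,sa)],[(a,sa),(b,sb)]):print("stand",fit(S,[.5,-.0,0]))
P,_=fit([(a,sa),(b,sb)],[.5,0,0])
for z,n in((.1855,"ring"),(.2235,"knob")):
  q=T(P,[95,0,z*1e3]);u=proj(b,q);v=proj(a,q);print(n,q,((u-[160,148]+.4)*5).round(),((v-[225,150]+.35)*3.15).round())
# blank by segmentation
from itertools import product
for c,box in((b,(160,205,215,268)),(a,(225,285,312,340))):
  u0,v0,u1,v1=box;im=c[0][v0:v1,u0:u1].astype(int)
  m=((im.sum(2)<270)&(im[...,0]>im[...,1]+12)).astype(np.uint8)
  n,l,st,_=cv2.connectedComponentsWithStats(m);k=1+st[1:,4].argmax();v,u=np.where(l==k)
  pts=np.array([ray(c,x+u0,y+v0,.008)[:2] for x,y in zip(u,v)],np.float32)
  print(n,len(u),cv2.minAreaRect(pts*1000))
E
```

```text
stand (array([ 0.48982642, -0.0970517 ,  0.05322001]), np.float64(0.5208702659986137))
stand (array([ 0.49109571, -0.08890565,  0.09112224]), np.float64(0.994823250089949))
stand (array([ 0.49056861, -0.09513342,  0.05917255]), np.float64(1.1588907681930687))
ring [np.float64(0.5854023443972836), np.float64(-0.08951530393347586), np.float64(0.1855)] [579.  98.] [109.  79.]
knob [np.float64(0.5854023443972836), np.float64(-0.08951530393347586), np.float64(0.2235)] [582.  37.] [110.  33.]
2 738 ((505.8887634277344, 128.30007934570312), (37.29010009765625, 159.8318328857422), 72.7540512084961)
3 132 ((512.3870849609375, 149.4754180908203), (11.235518455505371, 155.32431030273438), 73.39763641357422)
```

step_arm:
  increments: [0.6,-0.93,-0.17,-0.022,0.6,-0.93,-0.17,-0.022,0.6,-0.93,-0.17,-0.022,0.6,-0.93,-0.17,-0.022,0.6,-0.93,-0.17,-0.022,0.6,-0.93,-0.17,-0.022,0.6,-0.93,-0.17,-0.022,0.6,-0.93,-0.17,-0.022]
  grip: 1
  squeeze: 50

```text
time: 0.97
position: [0.3228, 0.3298, 0.2056]
tool_rot: [0.47, 3.106, 0.001]
wrist_force: [1.6, -0.3, -0.1]
grip_width: 0.0852
gripper_force: 0.0
```

step_arm:
  increments: [0.393,-0.602,-0.4,0,0.393,-0.602,-0.4,0,0.393,-0.602,-0.4,0,0.393,-0.602,-0.4,0,0.393,-0.602,-0.4,0,0.393,-0.602,-0.4,0,0.393,-0.602,-0.4,0,0.393,-0.602,-0.4,0]

```text
time: 1.63
position: [0.4402, 0.1493, 0.0847]
tool_rot: [-0.476, -3.103, 0.001]
wrist_force: [0.1, 0.3, 0.2]
grip_width: 0.0851
gripper_force: 0.0
```

```bash
python3 - <<'E'
from h import *
s=ctrl.sense();print(s["position"],s["tool_rot"],s["joints"].round(2))
w=cam("wrist");save(w[0],"w.png")
c=np.array([.506,.1283]);l=np.array([-.955,.2965]);n=np.array([.2965,.955])
for i in(-79,79):
  for j in(-17.5,17.5):print(i,j,proj(w,[*(c+i/1e3*l+j/1e3*n),.01]).round(1))
E
```

```text
[0.44019162 0.14927379 0.08474734] [-4.76299115e-01 -3.10334791e+00  1.49522665e-03] [ 0.32  0.36  2.1   0.    0.68 -0.94]
-79 -17.5 [231.4 405. ]
-79 17.5 [279.8 404.9]
79 -17.5 [225.5 195.4]
79 17.5 [283.9 195.2]
```

View pics/w.png

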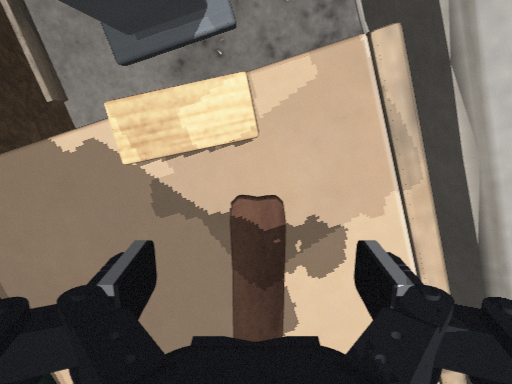

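The blank's near end lies centred between the fingers (u 231–286, v 197), matching the prediction. Descend.

step_arm:
  increments: [0,0,-0.1,0,0,0,-0.192,0,0,0,-0.192,0,0,0,-0.192,0]

```text
time: 2.02
position: [0.4389, 0.1516, 0.0281]
tool_rot: [-0.468, -3.104, 0.002]
wrist_force: [-0.0, 0.3, -0.1]
grip_width: 0.0852
gripper_force: 0.0
```

step_arm:
  increments: [0,0,0,0,0,0,0,0,0,0,0,0,0,0,0,0,0,0,0,0,0,0,0,0,0,0,0,0,0,0,0,0]
  grip: -1

```text
time: 2.68
position: [0.4408, 0.1511, 0.0294]
tool_rot: [0.471, 3.105, 0.002]
wrist_force: [-3.5, 1.0, 14.8]
grip_width: 0.0335
gripper_force: 48.3
```

step_arm:
  increments: [0,0,0.1,0,0,0,0.2,0,0.05,-0.04,0.27,-0.04,0.08,-0.08,0.27,-0.08,0.125,-0.108,0.27,-0.12,0.125,-0.108,0.27,-0.16,0.125,-0.108,0.27,-0.2,0.125,-0.108,0.27,-0.24]

```text
time: 3.35
position: [0.4778, 0.1181, 0.1096]
tool_rot: [1.585, 2.712, 0.001]
wrist_force: [-0.5, 0.1, -1.4]
grip_width: 0.0331
gripper_force: 50.6
```

step_arm:
  increments: [0,0,0,-0.04,0,0,0,-0.08,0,0,0,-0.12,0,0,0,-0.147,0,0,0,-0.147,0,0,0,-0.147]

```text
time: 3.85
position: [0.4776, 0.1184, 0.1094]
tool_rot: [2.153, 2.288, 0.001]
wrist_force: [-0.3, -0.1, 0.1]
grip_width: 0.0332
gripper_force: 50.6
```

```bash
python3 - <<'E'
from h import *
s=ctrl.sense();print(s["position"],s["tool_rot"],s["joints"].round(2),s["wrist_force"],s["grip_width"])
a=cam("scene");b=cam("side")
A=crop(a[0],215,145,335,285,3.3);B=crop(b[0],180,148,310,268,3.3)
h=max(A.shape[0],B.shape[0]);p=lambda i:np.pad(i,((0,h-i.shape[0]),(0,0),(0,0)))
o=np.hstack([p(A),p(B)])[:,:800];print(A.shape,B.shape);save(o,"c.png")
E
```

```text
[0.47764313 0.1183914  0.10938747] [2.15264021e+00 2.28785817e+00 5.71124125e-04] [0.24 0.35 2.03 0.   0.75 0.18] [-0.29222317 -0.05103493  0.06867232] 0.03323756915658323
(462, 396, 3) (396, 429, 3)
```

View pics/c.png

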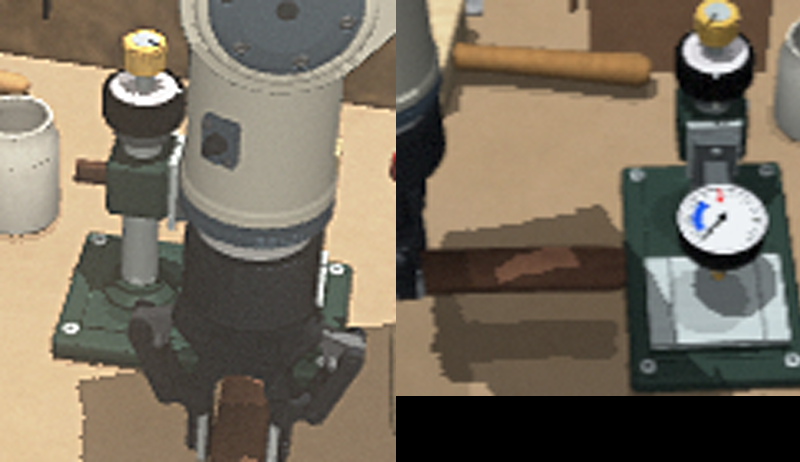

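step_arm:
  increments: [0,0,-0.07,0,0,0,-0.122,0,0,0,-0.122,0,0,0,-0.122,0]

```text
time: 4.28
position: [0.477, 0.1183, 0.0721]
tool_rot: [-2.154, -2.286, 0.003]
wrist_force: [0.1, 1.0, -1.0]
grip_width: 0.0334
gripper_force: 50.6
```

step_arm:
  increments: [0.004,-0.06,-0.122,0,0.004,-0.06,-0.122,0]

```text
time: 4.45
position: [0.479, 0.0993, 0.034]
tool_rot: [2.155, 2.286, -0.001]
wrist_force: [2.6, -8.5, 7.2]
grip_width: 0.0332
gripper_force: 51.6
```

I mistakenly repeated the lowering; raise back and check the grasp.

step_arm:
  increments: [0,0.06,0.06,0,0,0.06,0.122,0,0,0.06,0.2,0,0,0.06,0.2,0,0,0.06,0.2,0]

```text
time: 4.87
position: [0.4798, 0.119, 0.0983]
tool_rot: [2.154, 2.284, 0.005]
wrist_force: [-1.1, -1.0, -1.7]
grip_width: 0.0332
gripper_force: 50.6
```

```bash
python3 - <<'E'
from h import *
s=ctrl.sense();print(s["position"],s["tool_rot"],s["wrist_force"],s["grip_width"])
a=cam("scene");b=cam("side")
A=crop(a[0],225,145,335,345,3);B=crop(b[0],170,178,320,268,3)
h=max(A.shape[0],B.shape[0]);p=lambda i:np.pad(i,((0,h-i.shape[0]),(0,0),(0,0)))
o=np.hstack([p(A),p(B)])[:600,:800];save(o,"d.png")
E
```

```text
[0.47984841 0.11895714 0.0982535 ] [2.15427555 2.28408114 0.00456361] [-1.08150048 -1.01644557 -1.73604626] 0.03316669241210551
```

View pics/d.png

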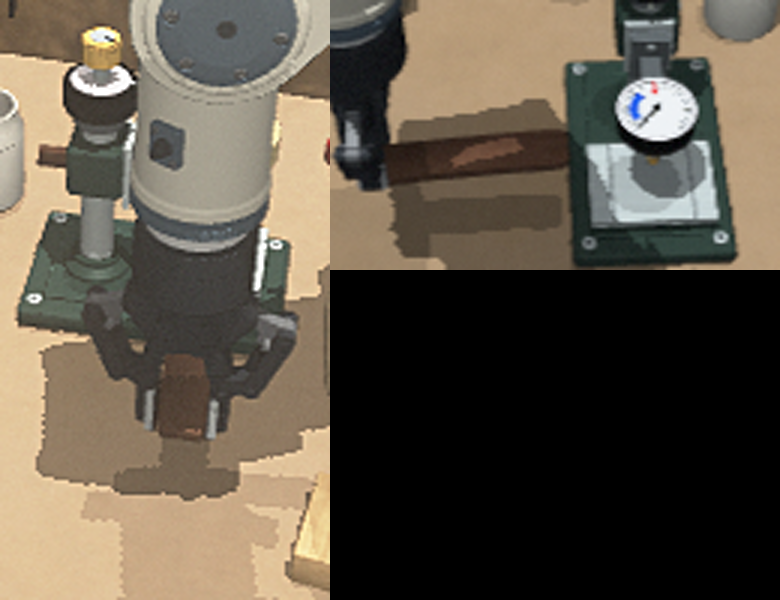

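The blank's far end is tilted up about 7°. I'll set it down flat on the free bench, regrip and go on.

step_arm:
  increments: [0,0.1,0,0,0,0.103,-0.1,0,0,0.103,-0.18,0,0,0.103,-0.223,0,0,0.103,-0.223,0,0,0.103,-0.223,0]

```text
time: 5.47
position: [0.4776, 0.149, 0.0277]
tool_rot: [-2.155, -2.284, 0.005]
wrist_force: [0.0, -0.3, 0.3]
grip_width: 0.0334
gripper_force: 67.4
```

step_arm:
  increments: [0,0,0,0,0,0,0,0,0,0,0,0,0,0,0,0,0,0,0,0,0,0,0,0]
  grip: 0.1

```text
time: 5.97
position: [0.4789, 0.1494, 0.0292]
tool_rot: [2.156, 2.285, 0.001]
wrist_force: [0.3, 0.6, 0.2]
grip_width: 0.0469
gripper_force: 0.0
```

step_arm:
  increments: [0,0,-0.006,0,0,0,-0.006,0,0,0,-0.006,0,0,0,-0.006,0,0,0,-0.006,0,0,0,-0.006,0,0,0,-0.006,0]
  grip: -1

```text
time: 6.55
position: [0.4791, 0.1494, 0.0276]
tool_rot: [2.156, 2.285, 0.001]
wrist_force: [-1.0, -1.5, 7.3]
grip_width: 0.0337
gripper_force: 49.2
```

step_arm:
  increments: [0,0,0.13,0,0,0,0.267,0,0,-0.103,0.267,0,0,-0.103,0.267,0,0,-0.103,0.267,0]

```text
time: 6.97
position: [0.4788, 0.1177, 0.1076]
tool_rot: [2.158, 2.283, 0.001]
wrist_force: [0.1, 0.2, -0.6]
grip_width: 0.0336
gripper_force: 50.4
```

```bash
python3 - <<'E'
from h import *
s=ctrl.sense();print(s["position"],s["tool_rot"],s["wrist_force"],s["grip_width"])
a=cam("scene");b=cam("side")
A=crop(a[0],225,145,335,345,3);B=crop(b[0],170,178,320,268,3)
h=max(A.shape[0],B.shape[0]);p=lambda i:np.pad(i,((0,h-i.shape[0]),(0,0),(0,0)))
o=np.hstack([p(A),p(B)])[:600,:800];save(o,"e.png")
E
```

```text
[0.47876069 0.11769506 0.10760563] [2.15780586e+00 2.28286717e+00 8.20231522e-04] [ 0.07913196  0.20527884 -0.56405025] 0.03363789970436941
```

View pics/e.png

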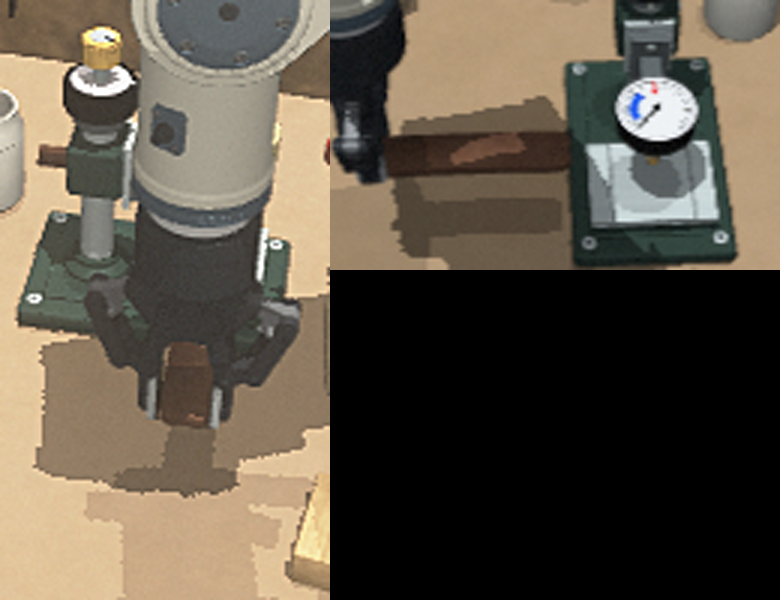

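Level again. Lower, then slide (rows are relative to call start).

step_arm:
  increments: [0,0,-0.07,0,0,0,-0.122,0,0,0,-0.122,0]

```text
time: 7.32
position: [0.4766, 0.1185, 0.0677]
tool_rot: [-2.153, -2.283, 0.007]
wrist_force: [-1.2, -0.6, -0.7]
grip_width: 0.0338
gripper_force: 50.4
```

step_arm:
  increments: [0.006,-0.08,0,0,0.012,-0.16,0,0,0.012,-0.2,0,0,0.012,-0.2,0,0]

```text
time: 7.65
position: [0.4822, 0.0571, 0.0706]
tool_rot: [-2.158, -2.283, 0.001]
wrist_force: [0.2, 0.5, -0.5]
grip_width: 0.0335
gripper_force: 50.4
```

```bash
python3 - <<'E'
from h import *
s=ctrl.sense();print(s["position"],s["tool_rot"],s["wrist_force"],s["grip_width"])
b=cam("side")
save(crop(b[0],190,160,320,260,5),"f.png")
E
```

```text
[0.48219687 0.05706511 0.07064473] [-2.15763325e+00 -2.28283380e+00  1.27688811e-03] [ 0.16184363  0.49870812 -0.4507769 ] 0.033537784717130176
```

View pics/f.png

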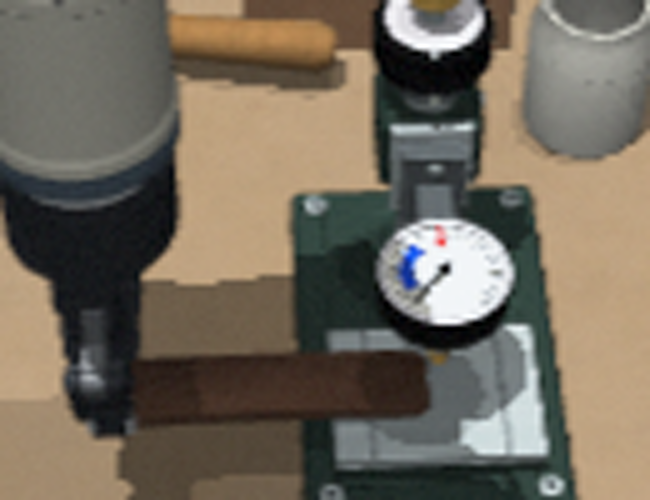

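Blank end at crop (427,380) with the stylus ball at (440,357), clear of it; computing alignment.

```bash
python3 - <<'E'
from h import *
b=cam("side");B=lambda u,v:(190+u/5-.4,160+v/5-.4)
print("ball",ray(b,*B(440,354),.058)); 
print("far edge",ray(b,*B(400,352),.0535),ray(b,*B(150,360),.0535),"tip",ray(b,*B(428,375),.0535))
for p in([.4903,-.096,.058],[.4822-.056*0+.0039,-.012,.0535]):print(((proj(b,p)-[190,160]+.4)*5).round())
E
```

```text
ball [ 0.50019391 -0.09843555  0.058     ]
far edge [ 0.50442475 -0.0795375   0.0535    ] [0.4979173  0.03986078 0.0535    ] tip [ 0.49107082 -0.09271706  0.0535    ]
[435. 371.]
[258. 382.]
```

step_arm:
  increments: [0.005,-0.06,0,0,0.01,-0.12,0,0,0.015,-0.18,0,0,0.02,-0.24,0,0,0.02,-0.25,0,0,0.02,-0.25,0,0]

```text
time: 8.25
position: [0.4886, -0.0164, 0.0708]
tool_rot: [2.157, 2.284, 0.0]
wrist_force: [-0.8, -0.5, -0.6]
grip_width: 0.0333
gripper_force: 50.4
```

step_arm:
  increments: [0,0,-0.005,0,0,0,-0.01,0,0,0,-0.012,0,0,0,-0.012,0]

```text
time: 8.58
position: [0.4885, -0.0156, 0.0671]
tool_rot: [-2.155, -2.285, -0.001]
wrist_force: [-0.4, 3.7, 4.6]
grip_width: 0.0335
gripper_force: 51.0
```

step_arm:
  increments: [0,0,0,0,0,0,0,0,0,0,0,0,0,0,0,0,0,0,0,0,0,0,0,0]
  grip: 1

```text
time: 9.08
position: [0.4884, -0.0166, 0.067]
tool_rot: [-2.156, -2.285, 0.0]
wrist_force: [-0.3, 0.4, 0.1]
grip_width: 0.0852
gripper_force: 0.0
```

step_arm:
  increments: [0,0.08,0,0,0,0.16,0,0,0,0.26,0.1,0,0,0.26,0.23,0,0,0.26,0.36,0,0,0.26,0.5,0,0,0.26,0.64,0,0,0.26,0.74,0]

```text
time: 9.75
position: [0.4888, 0.0616, 0.2928]
tool_rot: [2.154, 2.284, 0.004]
wrist_force: [0.8, 0.8, 0.2]
grip_width: 0.0851
gripper_force: 0.0
```

```bash
python3 - <<'E'
from h import *
s=ctrl.sense();print(s["position"],s["tool_rot"],s["wrist_force"],s["grip_width"],s["joints"].round(2))
b=cam("side");a=cam("scene")
c=b;u0,v0,u1,v1=190,205,310,262
im=c[0][v0:v1,u0:u1].astype(int)
m=((im.sum(2)<300)&(im[...,0]>im[...,1]*1.35)).astype(np.uint8)
n,l,st,_=cv2.connectedComponentsWithStats(m);k=1+st[1:,4].argmax();v,u=np.where(l==k)
print(st[k]);pts=np.array([ray(c,x+u0,y+v0,.048)[:2] for x,y in zip(u,v)],np.float32)
print(cv2.minAreaRect(pts*1000))
B=crop(b[0],230,165,330,260,4);A=crop(a[0],245,160,345,285,4)
h=500;p=lambda i:np.pad(i,((0,h-i.shape[0]),(0,0),(0,0)))
save(np.hstack([p(A),p(B)]),"g.png")
E
```

```text
[0.48879866 0.06156038 0.29276169] [2.15443758 2.2837412  0.00370676] [0.76602756 0.84559677 0.19956957] 0.08508813261368803 [ 0.12  0.11  1.87 -0.    1.16  0.06]
[ 50  24  66  15 731]
((491.8163146972656, -86.58689880371094), (37.827613830566406, 154.98245239257812), 3.8176040649414062)
```

```bash
cat >> h.py <<'E'
S=np.array([.4903,-.096]); YAW=.056
def needle(c,debug=False):
    # dial height that best explains the white disc, then darkest radial line
    g=cv2.cvtColor(c[0],cv2.COLOR_RGB2GRAY); best=None
    p0=proj(c,[*S,.13]); m=(g>185).astype(np.uint8)
    x0,y0=int(p0[0])-30,int(p0[1])-25
    n,l,st,ce=cv2.connectedComponentsWithStats(m[y0:y0+60,x0:x0+60],connectivity=4)
    zs=np.arange(.105,.155,.002); k=min(range(1,n),key=lambda i:(st[i,4]<120)*999+min(np.hypot(*(ce[i]+[x0,y0]-proj(c,[*S,z]))) for z in zs))
    v,u=np.where(l==k); h=cv2.convexHull(np.stack([u,v],1).astype(np.float32)); (ex,ey),ax,an=cv2.fitEllipse(h); ctr=np.array([ex+x0,ey+y0])
    z=min(np.arange(.1,.16,.0005),key=lambda z:np.hypot(*(proj(c,[*S,z])-ctr)))
    o=ray(c,*ctr,z); th=np.radians(np.arange(0,360,1.)); r=np.arange(.004,.0165,.0005)
    uv=np.array([[proj(c,[o[0]+q*np.cos(t),o[1]+q*np.sin(t),z]) for q in r] for t in th],np.float32)
    L=cv2.remap(g,uv[...,0],uv[...,1],cv2.INTER_CUBIC).astype(float).mean(1)
    L=np.convolve(np.r_[L[-3:],L,L[:3]],np.ones(7)/7,"valid")
    i=L.argmin(); w=np.clip(np.median(L)-15-L,0,None); d=(np.arange(360)-i+180)%360-180; w[abs(d)>20]=0
    t=th[i]+np.radians((w*d).sum()/max(w.sum(),1e-9))
    q=(YAW+2.4-t+.9)%(2*np.pi)-.9
    return round(float(q),3),dict(ctr=ctr.round(1),ax=np.round(ax,1),z=round(z,4),o=o.round(4),contrast=float((np.median(L)-L.min()).round()),area=int(st[k,4]))
E
python3 - <<'E'
from h import *
for n in("side","scene"):print(n,needle(cam(n)))
E
```

```text
side (4.477, {'ctr': array([286.5, 213. ]), 'ax': array([ 8.6, 16.2]), 'z': np.float64(0.1385), 'o': array([ 0.4887, -0.1143,  0.1385]), 'contrast': 18.0, 'area': 79})
scene (4.18, {'ctr': array([337.5, 210.5]), 'ax': array([ 53. , 147.5]), 'z': np.float64(0.1095), 'o': array([ 0.4054, -0.1063,  0.1095]), 'contrast': 132.0, 'area': 1694})
```

```bash
cat > n.py <<'E'
from h import *
from scipy.optimize import minimize
def samp(c,g,o,r,th):
    P=np.array([[o[0]+q*np.cos(t),o[1]+q*np.sin(t),o[2]] for t in th for q in r])
    E,f=c[4],c[1]; Q=P@E[:3,:3].T+E[:3,3]; u=(c[2]+f*Q[:,0]/Q[:,2]).astype(np.float32).reshape(len(th),-1); v=(c[3]+f*Q[:,1]/Q[:,2]).astype(np.float32).reshape(len(th),-1)
    return cv2.remap(g,u,v,cv2.INTER_LINEAR).astype(float)
def dial(c,zlo=.1,zhi=.16,xy=S,R=(.022,.0275)):
    g=cv2.cvtColor(c[0],cv2.COLOR_RGB2GRAY); th=np.radians(np.arange(0,360,10)); best=(-1,)
    for z in np.arange(zlo,zhi,.001):
        for dx in np.arange(-.006,.0061,.001):
            for dy in np.arange(-.004,.0041,.001):
                o=[xy[0]+dx,xy[1]+dy,z]
                s=np.mean(np.clip(samp(c,g,o,[R[0]],th)-samp(c,g,o,[R[1]],th),-50,80))
                if s>best[0]:best=(s,o)
    return g,best
def read(c,o,g):
    th=np.radians(np.arange(360.)); L=samp(c,g,o,np.arange(.004,.0165,.0005),th).mean(1)
    L=np.convolve(np.r_[L[-3:],L,L[:3]],np.ones(7)/7,"valid")
    i=L.argmin(); d=(np.arange(360)-i+180)%360-180; w=np.clip(np.median(L)-12-L,0,None)*(abs(d)<=15)
    t=th[i]+np.radians((w*d).sum()/max(w.sum(),1e-9))
    return (YAW+2.4-t+.9)%(2*np.pi)-.9,np.median(L)-L[i]
if __name__=="__main__":
    for n in("side","scene"):
        c=cam(n);g,b=dial(c);print(n,b[0].round(),np.round(b[1],4),read(c,b[1],g))
E
python3 n.py
```

```text
side 35.0 [ 0.4843 -0.092   0.136 ] (np.float64(3.14742207720453), np.float64(48.2))
scene 40.0 [ 0.4923 -0.094   0.151 ] (np.float64(4.282197023843742), np.float64(17.65142857142854))
```

View pics/g.png

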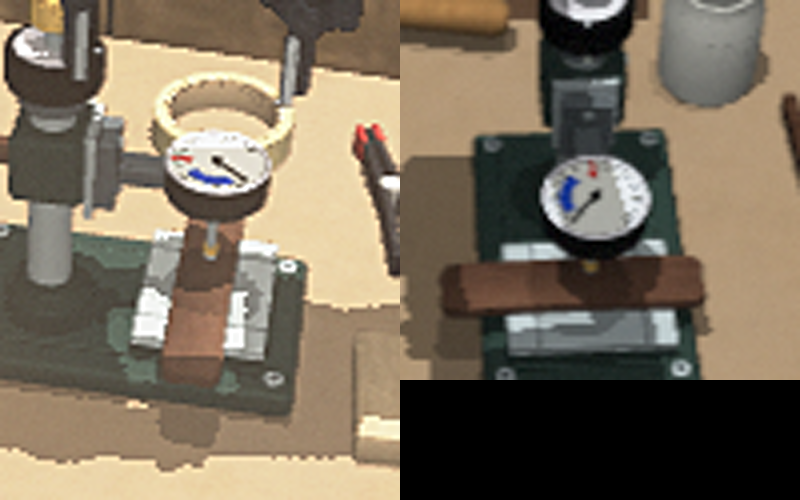

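Blank lies under the stylus; dial pivot at side crop (596,195), scene crop (217,160). Calibrate the reader.

```bash
cat > m.py <<'E'
from n import *
def tri(P):
    from scipy.optimize import least_squares
    return least_squares(lambda x:np.concatenate([proj(c,x)-u for c,u in P]),[.49,-.096,.13]).x
def ang(c,ctr,tip,z):
    a=ray(c,*ctr,z);b=ray(c,*tip,z);d=b-a;return np.arctan2(d[1],d[0]),np.hypot(*d[:2])
if __name__=="__main__":
    b=cam("side");a=cam("scene");B=lambda u,v:np.array([230+u/4-.375,165+v/4-.375]);A=lambda u,v:np.array([245+u/4-.375,160+v/4-.375])
    o=tri([(b,B(196,195)),(a,A(217,160))]);print(o,proj(b,o)-B(196,195),proj(a,o)-A(217,160))
    z=o[2]
    t=lambda c,F,p,q:ang(c,F(*p),F(*q),z)
    print("needle",t(b,B,(196,195),(169,225)),t(a,A,(217,160),(243,179)));print("red",t(b,B,(196,195),(193,168)),t(a,A,(217,160),(180,157)))
    for c,F,p in((b,B,(196,195)),(a,A,(217,160))):
        g=cv2.cvtColor(c[0],cv2.COLOR_RGB2GRAY);print(read(c,ray(c,*F(*p),z),g))
E
python3 m.py
```

```text
[ 0.49421525 -0.09724035  0.12973288] [-0.04814996  0.12436871] [-0.08127046 -0.10653632]
needle (np.float64(2.517539770835479), np.float64(0.02650951242366024)) (np.float64(2.4531976700086178), np.float64(0.02212490670530449))
red (np.float64(0.0618920139968993), np.float64(0.019726613308319728)) (np.float64(0.1254113212236534), np.float64(0.020945350562843086))
(np.float64(-0.0011674198418005766), np.float64(71.17428571428572))
(np.float64(0.0020815763558590383), np.float64(116.35714285714283))
```

```bash
cat > r.py <<'E'
from m import *
import sys
PV=np.array([.4942,-.0972,.1297])
dz=float(sys.argv[1])/1e3 if len(sys.argv)>1 else 0
s=ctrl.sense();print(round(s["time"],2),s["position"].round(4),"F",s["wrist_force"].round(1),"T",s["torque"].round(2),"j6",s["joints"][5].round(2))
for n in("side","scene"):
    c=cam(n);g=cv2.cvtColor(c[0],cv2.COLOR_RGB2GRAY)
    R=[]
    for e in(-.001,0,.001):
        q,k=read(c,PV+[0,0,e-dz],g);R.append((round(float(q),2),int(k)))
    print(n,R)
E
python3 - <<'E'
from m import *
b=cam("side");a=cam("scene")
o=tri([(b,np.array([160+587/5-.4,148+19/5-.4])),(a,np.array([225+107/3.15-.35,150+18/3.15-.35]))]);print("knob top",o)
print([proj(c,o) for c in(a,b)])
E
python3 r.py
```

```text
knob top [ 0.58803818 -0.09146622  0.23333692]
[array([258.82469927, 155.68657482]), array([277.11953531, 151.02881645])]
10.25 [0.4878 0.0613 0.2878] F [1.3 0.8 0.8] T [ 0.01  0.01 -0.05] j6 0.06
side [(0.06, 66), (0.01, 69), (-0.04, 71)]
scene [(-0.09, 110), (0.01, 116), (0.11, 116)]
```

step_arm:
  increments: [0.05,-0.08,0.03,0.038,0.12,-0.18,0.03,0.077,0.2,-0.3,0.03,0.115,0.28,-0.42,0.03,0.153,0.333,-0.509,0.03,0.19,0.333,-0.509,0.03,0.228,0.333,-0.509,0.03,0.266,0.333,-0.509,0.03,0.304]

```text
time: 11.02
position: [0.5884, -0.0921, 0.2972]
tool_rot: [-0.858, -3.021, 0.0]
wrist_force: [0.3, 0.6, -0.5]
grip_width: 0.0853
gripper_force: 0.0
```

step_arm:
  increments: [0,0,0,0.038,0,0,0,0.077,0,0,0,0.115,0,0,0,0.153,0,0,0,0.19,0,0,0,0.19,0,0,0,0.19]

```text
time: 11.6
position: [0.5882, -0.0912, 0.2977]
tool_rot: [0.056, -3.14, -0.0]
wrist_force: [0.4, -0.7, 0.4]
grip_width: 0.0854
gripper_force: 0.0
```

```bash
python3 - <<'E'
from h import *
s=ctrl.sense();print(s["position"],s["tool_rot"],s["joints"].round(2),s["grip_width"])
E
python3 r.py
```

```text
[ 0.58821803 -0.09123991  0.29768165] [ 5.58104522e-02 -3.14045720e+00 -2.27811105e-04] [-0.16  0.27  1.65  0.    1.22 -1.76] 0.08536552080690005
11.6 [ 0.5882 -0.0912  0.2977] F [ 0.4 -0.7  0.4] T [ 0.02 -0.01  0.02] j6 -1.76
side [(2.49, 63), (2.47, 61), (2.45, 61)]
scene [(-0.08, 79), (0.02, 85), (0.11, 80)]
```

step_arm:
  increments: [0,0,-0.1,0,0,0,-0.2,0,0,0,-0.28,0,0,0,-0.339,0,0,0,-0.339,0,0,0,-0.339,0]

```text
time: 12.2
position: [0.5879, -0.0912, 0.1958]
tool_rot: [0.059, -3.139, -0.0]
wrist_force: [0.3, 0.0, -0.1]
grip_width: 0.0852
gripper_force: 0.0
```

step_arm:
  increments: [0,0,0,0,0,0,0,0,0,0,0,0,0,0,0,0,0,0,0,0,0,0,0,0]
  grip: -1
  squeeze: 40

```text
time: 12.7
position: [0.5892, -0.0905, 0.1985]
tool_rot: [-0.06, 3.138, 0.002]
wrist_force: [-1.2, 3.9, 7.0]
grip_width: 0.0546
gripper_force: 41.8
```

```bash
python3 r.py
```

```text
12.7 [ 0.5892 -0.0905  0.1985] F [-1.2  3.9  7. ] T [ 1.01  0.27 -0.01] j6 -1.77
side [(1.55, 20), (-0.01, 21), (-0.05, 24)]
scene [(-0.16, 69), (-0.06, 76), (0.03, 78)]
```

step_arm:
  increments: [0,0,0,-0.038,0,0,0,-0.076,0,0,0,-0.114,0,0,0,-0.152,0,0,0,-0.19,0,0,0,-0.228,0,0,0,-0.266,0,0,0,-0.304]

```text
time: 13.47
position: [0.5884, -0.0923, 0.1984]
tool_rot: [1.396, 2.812, -0.002]
wrist_force: [-6.3, -5.4, 8.8]
grip_width: 0.0549
gripper_force: 42.2
```

```bash
python3 r.py 3.0
```

```text
13.47 [ 0.5884 -0.0923  0.1984] F [-6.3 -5.4  8.8] T [-0.72  0.77  0.19] j6 -0.81
side [(1.48, 18), (1.44, 18), (1.4, 18)]
scene [(-0.16, 49), (-0.06, 57), (0.03, 58)]
```

step_arm:
  increments: [0,0,0,-0.038,0,0,0,-0.076,0,0,0,-0.114,0,0,0,-0.152,0,0,0,-0.155]

```text
time: 13.98
position: [0.5875, -0.0927, 0.1984]
tool_rot: [2.035, 2.392, -0.003]
wrist_force: [-8.8, -6.2, 10.6]
grip_width: 0.0546
gripper_force: 42.4
```

```bash
python3 r.py 4.6
```

```text
13.98 [ 0.5875 -0.0927  0.1984] F [-8.8 -6.2 10.6] T [-0.95  1.21 -0.2 ] j6 -0.32
side [(2.41, 17), (1.44, 17), (1.39, 19)]
scene [(-0.05, 53), (0.04, 58), (0.12, 62)]
```

step_arm:
  increments: [0,0,0,-0.04,0,0,0,-0.08,0,0,0,-0.08]

```text
time: 14.33
position: [0.587, -0.0926, 0.1984]
tool_rot: [2.32, 2.117, -0.004]
wrist_force: [-12.9, -6.1, 13.4]
grip_width: 0.0548
gripper_force: 42.5
```

```bash
python3 r.py 5.4
```

```text
14.33 [ 0.587  -0.0926  0.1984] F [-12.9  -6.1  13.4] T [-1.07  1.53 -0.18] j6 -0.06
side [(1.53, 23), (1.47, 22), (1.42, 22)]
scene [(-0.1, 46), (-0.02, 54), (0.06, 58)]
```

step_arm:
  increments: [0,0,0,-0.04,0,0,0,-0.08,0,0,0,-0.08]

```text
time: 14.68
position: [0.5865, -0.0926, 0.1984]
tool_rot: [2.567, 1.81, -0.006]
wrist_force: [-13.6, -6.6, 15.0]
grip_width: 0.0545
gripper_force: 42.7
```

```bash
python3 r.py 6.2
```

```text
14.68 [ 0.5865 -0.0926  0.1984] F [-13.6  -6.6  15. ] T [-1.15  1.85 -0.12] j6 0.19
side [(1.51, 19), (1.47, 18), (2.37, 18)]
scene [(-0.09, 51), (-0.0, 60), (0.09, 61)]
```

step_arm:
  increments: [0,0,0,-0.04,0,0,0,-0.08,0,0,0,-0.08]

```text
time: 15.03
position: [0.586, -0.0924, 0.1984]
tool_rot: [-2.774, -1.474, 0.007]
wrist_force: [-16.5, -4.2, 16.8]
grip_width: 0.0548
gripper_force: 42.9
```

```bash
python3 r.py 7.0
```

```text
15.03 [ 0.586  -0.0924  0.1984] F [-16.5  -4.2  16.8] T [-1.05  2.18 -0.12] j6 0.44
side [(2.46, 22), (2.42, 20), (2.39, 20)]
scene [(-0.07, 45), (0.02, 53), (0.1, 59)]
```

step_arm:
  increments: [-0.005,0,0.006,-0.04,-0.005,0,0.006,-0.08,-0.005,0,0.006,-0.08]

```text
time: 15.38
position: [0.5855, -0.092, 0.1986]
tool_rot: [2.937, 1.114, -0.004]
wrist_force: [-6.6, -4.3, -1.2]
grip_width: 0.0544
gripper_force: 48.7
```

```bash
python3 r.py 7.8
```

```text
15.38 [ 0.5855 -0.092   0.1986] F [-6.6 -4.3 -1.2] T [-0.96  0.64 -0.15] j6 0.69
side [(2.48, 22), (2.43, 20), (2.4, 20)]
scene [(-0.07, 44), (0.01, 49), (0.09, 56)]
```

step_arm:
  increments: [0,0,0,-0.04,0,0,0,-0.08,0,0,0,-0.08]

```text
time: 15.73
position: [0.5852, -0.0916, 0.1986]
tool_rot: [-3.054, -0.738, 0.005]
wrist_force: [-7.5, -1.5, 0.7]
grip_width: 0.0547
gripper_force: 48.8
```

```bash
python3 r.py 8.6
```

```text
15.73 [ 0.5852 -0.0916  0.1986] F [-7.5 -1.5  0.7] T [-0.69  0.91 -0.16] j6 0.94
side [(2.44, 20), (2.39, 17), (2.38, 18)]
scene [(-0.11, 33), (-0.04, 43), (0.03, 45)]
```

step_arm:
  increments: [0,0,0,-0.04,0,0,0,-0.08,0,0,0,-0.08]

```text
time: 16.08
position: [0.5849, -0.0912, 0.1986]
tool_rot: [-3.122, -0.349, 0.006]
wrist_force: [-7.8, 0.9, 1.5]
grip_width: 0.0545
gripper_force: 48.9
```

```bash
python3 r.py 9.4
```

```text
16.08 [ 0.5849 -0.0912  0.1986] F [-7.8  0.9  1.5] T [-0.28  1.14 -0.21] j6 1.19
side [(2.36, 22), (1.48, 21), (1.43, 21)]
scene [(-0.1, 41), (-0.02, 46), (0.08, 49)]
```

step_arm:
  increments: [0,0,0,-0.04,0,0,0,-0.08,0,0,0,-0.08]

```text
time: 16.43
position: [0.5849, -0.0906, 0.1986]
tool_rot: [-3.14, 0.045, 0.006]
wrist_force: [-8.0, 4.3, 1.7]
grip_width: 0.0543
gripper_force: 49.0
```

```bash
python3 r.py 10.2; python3 - <<'E'
from m import *
c=cam("scene");o=np.array([.4942,-.0972,.1195]);g=cv2.cvtColor(c[0],cv2.COLOR_RGB2GRAY)
th=np.radians(np.arange(0,360,15.));L=samp(c,g,o,np.arange(.004,.0165,.0005),th).mean(1)
print(dict(zip(np.round((YAW+2.4-th+.9)%(2*np.pi)-.9,1).tolist(),L.astype(int).tolist())))
E
```

```text
16.43 [ 0.5849 -0.0906  0.1986] F [-8.   4.3  1.7] T [ 0.1   1.23 -0.13] j6 1.44
side [(1.52, 26), (1.47, 25), (1.43, 24)]
scene [(-0.07, 54), (0.02, 58), (0.1, 60)]
{2.5: 171, 2.2: 159, 1.9: 176, 1.7: 176, 1.4: 158, 1.1: 163, 0.9: 172, 0.6: 176, 0.4: 186, 0.1: 125, -0.2: 161, -0.4: 173, -0.7: 165, 5.3: 168, 5.1: 186, 4.8: 187, 4.6: 203, 4.3: 213, 4.0: 203, 3.8: 198, 3.5: 191, 3.2: 163, 3.0: 160, 2.7: 169}
```

step_arm:
  increments: [0,0,0,-0.04,0,0,0,-0.08,0,0,0,-0.08]

```text
time: 16.83
position: [0.585, -0.0901, 0.1985]
tool_rot: [-3.11, 0.438, 0.006]
wrist_force: [-7.0, 6.0, 2.1]
grip_width: 0.055
gripper_force: 49.0
```

```bash
python3 r.py 11
```

```text
16.83 [ 0.585  -0.0901  0.1985] F [-7.   6.   2.1] T [ 0.6   1.28 -0.16] j6 1.69
side [(1.48, 21), (1.43, 21), (1.38, 21)]
scene [(-0.06, 20), (0.01, 25), (0.09, 27)]
```

```bash
cat > prof.py <<'E'
from m import *
import sys
c=cam("scene");o=np.array([.4942,-.0972,.1297-float(sys.argv[1])/1e3]);g=cv2.cvtColor(c[0],cv2.COLOR_RGB2GRAY)
qs=np.arange(-1,5.2,.1);th=YAW+2.4-qs
for r in((.004,.010),(.010,.018)):
  L=samp(c,g,o,np.arange(*r,.0005),th).mean(1).astype(int);print([(round(q,1),int(l)) for q,l in zip(qs,L)])
E
python3 prof.py 11
```

```text
[(np.float64(-1.0), 165), (np.float64(-0.9), 164), (np.float64(-0.8), 164), (np.float64(-0.7), 164), (np.float64(-0.6), 169), (np.float64(-0.5), 172), (np.float64(-0.4), 171), (np.float64(-0.3), 165), (np.float64(-0.2), 149), (np.float64(-0.1), 133), (np.float64(-0.0), 124), (np.float64(0.1), 120), (np.float64(0.2), 119), (np.float64(0.3), 121), (np.float64(0.4), 130), (np.float64(0.5), 136), (np.float64(0.6), 138), (np.float64(0.7), 139), (np.float64(0.8), 139), (np.float64(0.9), 138), (np.float64(1.0), 144), (np.float64(1.1), 151), (np.float64(1.2), 159), (np.float64(1.3), 166), (np.float64(1.4), 171), (np.float64(1.5), 175), (np.float64(1.6), 177), (np.float64(1.7), 178), (np.float64(1.8), 177), (np.float64(1.9), 175), (np.float64(2.0), 174), (np.float64(2.1), 173), (np.float64(2.2), 172), (np.float64(2.3), 170), (np.float64(2.4), 169), (np.float64(2.5), 167), (np.float64(2.6), 165), (np.float64(2.7), 165), (np.float64(2.8), 165), (np.float64(2.9), 165), (np.float64(3.0), 165), (np.float64(3.1), 165), (np.float64(3.2), 166), (np.float64(3.3), 166), (np.float64(3.4), 168), (np.floa
[... 1199 characters left out ...]
47), (np.float64(2.3), 139), (np.float64(2.4), 156), (np.float64(2.5), 173), (np.float64(2.6), 180), (np.float64(2.7), 178), (np.float64(2.8), 177), (np.float64(2.9), 173), (np.float64(3.0), 168), (np.float64(3.1), 173), (np.float64(3.2), 191), (np.float64(3.3), 204), (np.float64(3.4), 207), (np.float64(3.5), 215), (np.float64(3.6), 216), (np.float64(3.7), 213), (np.float64(3.8), 209), (np.float64(3.9), 223), (np.float64(4.0), 224), (np.float64(4.1), 222), (np.float64(4.2), 228), (np.float64(4.3), 227), (np.float64(4.4), 226), (np.float64(4.5), 223), (np.float64(4.6), 218), (np.float64(4.7), 216), (np.float64(4.8), 220), (np.float64(4.9), 222), (np.float64(5.0), 213), (np.float64(5.1), 193)]
```

```bash
cat > fit.py <<'E'
from m import *
import sys
def fit(c,z0,rng=.004):
    g=cv2.cvtColor(c[0],cv2.COLOR_RGB2GRAY); best=[]
    r=np.arange(-.002,.0205,.0005)
    for z in np.arange(z0-rng,z0+rng+1e-9,.0005):
        for q in np.arange(-.6,4.,.03):
            t=YAW+2.4-q; d=np.array([np.cos(t),np.sin(t),0]); n=np.array([-d[1],d[0],0])
            P=np.array([.4942,-.0972,z])+r[:,None]*d
            P=np.vstack([P,P+.0045*n,P-.0045*n]); E,f=c[4],c[1]; Q=P@E[:3,:3].T+E[:3,3]
            v=cv2.remap(g,(c[2]+f*Q[:,0]/Q[:,2]).astype(np.float32)[None],(c[3]+f*Q[:,1]/Q[:,2]).astype(np.float32)[None],cv2.INTER_LINEAR)[0].astype(float).reshape(3,-1)
            s=np.clip(np.minimum(v[1],v[2])-v[0],-20,90).mean(); best.append((s,q,z))
    return sorted(best)[::-1]
if __name__=="__main__":
    s=ctrl.sense();print(round(s["time"],2),s["position"].round(4),"F",s["wrist_force"].round(1),"j6",s["joints"][5].round(2),"T",s["torque"].round(2))
    for n in sys.argv[2:] or["scene"]:
        b=fit(cam(n),.1297-float(sys.argv[1])/1e3);print(n,[(round(float(s),1),round(float(q),2),round(float(z)*1e3,1)) for s,q,z in b[:4]+[x for x in b if abs(x[1]-b[0][1])>.4][:2]])
E
python3 fit.py 11
```

```text
16.98 [ 0.5849 -0.0901  0.1985] F [-6.6  5.7  0.7] j6 1.69 T [ 0.59  1.3  -0.15]
scene [(65.3, -0.03, 118.2), (65.2, -0.06, 117.7), (63.9, 0.0, 118.2), (63.9, 0.0, 118.7), (33.0, 0.42, 119.7), (32.8, 0.45, 120.2)]
```

step_arm:
  increments: [0,0,0,-0.04,0,0,0,-0.08,0,0,0,-0.08]

```text
time: 17.28
position: [0.5852, -0.0896, 0.1986]
tool_rot: [-3.03, 0.825, 0.006]
wrist_force: [-5.5, 8.8, 1.0]
grip_width: 0.0546
gripper_force: 49.0
```

```bash
python3 fit.py 12
```

```text
17.28 [ 0.5852 -0.0896  0.1986] F [-5.5  8.8  1. ] j6 1.95 T [ 0.99  1.17 -0.13]
scene [(68.6, 0.78, 121.2), (68.4, 0.78, 121.7), (68.1, 0.78, 120.7), (67.7, 0.81, 120.7), (45.9, 3.99, 113.7), (43.4, 3.96, 113.7)]
```

Needle ≈0.78, in the blue sector. Release the ring.

step_arm:
  increments: [0,0,0,0,0,0,0,0,0,0,0,0,0,0,0,0,0,0,0,0,0,0,0,0]
  grip: 1

```text
time: 17.83
position: [0.587, -0.0914, 0.1984]
tool_rot: [3.035, -0.813, 0.001]
wrist_force: [-0.2, 0.1, 0.6]
grip_width: 0.0853
gripper_force: 0.0
```

```bash
python3 fit.py 12
```

```text
17.83 [ 0.587  -0.0914  0.1984] F [-0.2  0.1  0.6] j6 1.94 T [-0.01 -0.01 -0.  ]
scene [(75.2, 0.78, 120.2), (75.1, 0.78, 119.7), (74.9, 0.78, 120.7), (74.4, 0.78, 119.2), (46.3, 3.99, 113.7), (43.7, 3.96, 113.7)]
```

step_arm:
  increments: [0,0,0.05,0.038,0,0,0.1,0.076,0,0,0.105,0.114,0,0,0.105,0.152,0,0,0.105,0.19,0,0,0.105,0.228,0,0,0.105,0.266,0,0,0.105,0.304]

```text
time: 18.55
position: [0.5868, -0.0913, 0.2297]
tool_rot: [3.067, 0.682, -0.0]
wrist_force: [0.4, -0.7, 0.7]
grip_width: 0.0851
gripper_force: 0.0
```

step_arm:
  increments: [0,0,0,0.038,0,0,0,0.076,0,0,0,0.114,0,0,0,0.152,0,0,0,0.19,0,0,0,0.19]

```text
time: 19.05
position: [0.5868, -0.0913, 0.2297]
tool_rot: [2.731, 1.553, 0.0]
wrist_force: [-0.4, -0.0, 0.1]
grip_width: 0.0856
gripper_force: 0.0
```

```bash
python3 fit.py 12
```

```text
19.05 [ 0.5868 -0.0913  0.2297] F [-0.4 -0.   0.1] j6 0.38 T [0.02 0.05 0.02]
scene [(67.6, 0.81, 119.2), (67.4, 0.78, 119.7), (67.3, 0.81, 118.7), (67.1, 0.81, 119.7), (45.0, 3.99, 113.7), (43.2, 3.96, 113.7)]
```

step_arm:
  increments: [0,0,0.004,0,0,0,0.004,0,0,0,0.004,0,0,0,0.004,0,0,0,0.004,0,0,0,0.004,0,0,0,0.004,0,0,0,0.004,0]
  grip: -1
  squeeze: 25

```text
time: 19.77
position: [0.5867, -0.0912, 0.231]
tool_rot: [-2.735, -1.545, 0.0]
wrist_force: [-1.8, 0.4, 2.9]
grip_width: 0.0266
gripper_force: 24.8
```

```bash
python3 fit.py 12
```

```text
19.77 [ 0.5867 -0.0912  0.231 ] F [-1.8  0.4  2.9] j6 0.39 T [ 0.14  0.32 -0.05]
scene [(66.5, 0.81, 119.2), (66.3, 0.81, 119.7), (66.3, 0.78, 119.7), (66.2, 0.81, 118.7), (45.0, 3.99, 113.7), (43.2, 3.96, 113.7)]
```

step_arm:
  increments: [0,0,0,-0.038,0,0,0,-0.076,0,0,0,-0.114,0,0,0,-0.152,0,0,0,-0.19,0,0,0,-0.228,0,0,0,-0.266,0,0,0,-0.304]

```text
time: 20.48
position: [0.5864, -0.0907, 0.231]
tool_rot: [-3.139, -0.106, 0.001]
wrist_force: [-3.2, 2.9, 3.9]
grip_width: 0.0268
gripper_force: 24.9
```

```bash
python3 fit.py 12.5; python3 prof.py 12.6|tail -1|sed 's/np.float64//g'
```

```text
20.48 [ 0.5864 -0.0907  0.231 ] F [-3.2  2.9  3.9] j6 1.35 T [ 0.59  0.51 -0.03]
scene [(70.7, 1.8, 115.7), (70.0, 1.83, 115.7), (69.8, 1.77, 115.7), (68.8, 1.74, 116.2), (28.4, -0.57, 119.7), (28.4, -0.6, 119.2)]
[((-1.0), 189), ((-0.9), 180), ((-0.8), 177), ((-0.7), 178), ((-0.6), 207), ((-0.5), 236), ((-0.4), 251), ((-0.3), 252), ((-0.2), 251), ((-0.1), 250), ((-0.0), 250), ((0.1), 251), ((0.2), 251), ((0.3), 244), ((0.4), 236), ((0.5), 228), ((0.6), 221), ((0.7), 211), ((0.8), 202), ((0.9), 201), ((1.0), 191), ((1.1), 179), ((1.2), 187), ((1.3), 202), ((1.4), 184), ((1.5), 139), ((1.6), 103), ((1.7), 89), ((1.8), 111), ((1.9), 151), ((2.0), 168), ((2.1), 153), ((2.2), 136), ((2.3), 146), ((2.4), 157), ((2.5), 168), ((2.6), 175), ((2.7), 178), ((2.8), 177), ((2.9), 179), ((3.0), 188), ((3.1), 201), ((3.2), 218), ((3.3), 222), ((3.4), 224), ((3.5), 222), ((3.6), 223), ((3.7), 225), ((3.8), 224), ((3.9), 225), ((4.0), 217), ((4.1), 210), ((4.2), 226), ((4.3), 230), ((4.4), 229), ((4.5), 227), ((4.6), 225), ((4.7), 222), ((4.8), 221), ((4.9), 224), ((5.0), 225), ((5.1), 217)]
```

step_arm:
  increments: [0,0,0,-0.038,0,0,0,-0.076,0,0,0,-0.114,0,0,0,-0.152,0,0,0,-0.18,0,0,0,-0.18,0,0,0,-0.18]

```text
time: 21.17
position: [0.5865, -0.0904, 0.231]
tool_rot: [-3.047, 0.759, 0.001]
wrist_force: [-3.4, 5.6, 4.6]
grip_width: 0.027
gripper_force: 25.0
```

```bash
cat > red.py <<'E'
# angle between the needle and red mark, hub height from the red mark/needle left as parameter
from fit import *
for n in sys.argv[2:]:
    c=cam(n);z=.1297-float(sys.argv[1])/1e3;im=c[0].astype(int);u,v=proj(c,[.4942,-.0972,z]).astype(int)
    P=im[v-22:v+22,u-22:u+22];w=np.clip(P[...,0]-np.maximum(P[...,1],P[...,2])-40,0,None)
    if w.sum():
        yy,xx=np.mgrid[v-22:v+22,u-22:u+22];p=ray(c,(w*xx).sum()/w.sum(),(w*yy).sum()/w.sum(),z);d=p-[.4942,-.0972,z]
        print(n,"red q",round(YAW+2.4-np.arctan2(d[1],d[0]),3),"r",np.hypot(*d[:2]).round(4),w.sum())
    b=fit(c,z,.002);print([(round(float(s),1),round(float(q),2),round(float(zz)*1e3,1)) for s,q,zz in b[:3]], [max((x for x in b if abs(x[2]-Z)<3e-4))[:2] for Z in (z-.001,z,z+.001)])
E
python3 fit.py 13; python3 red.py 13 scene side
```

```text
21.17 [ 0.5865 -0.0904  0.231 ] F [-3.4  5.6  4.6] j6 1.9 T [ 0.94  0.57 -0.12]
scene [(83.6, 2.34, 115.7), (82.5, 2.31, 115.7), (82.4, 2.28, 116.2), (81.8, 2.25, 116.2), (38.3, 1.92, 119.7), (33.8, 1.89, 120.2)]
scene red q 2.212 r 0.0229 44
[(83.4, 2.34, 115.7), (82.5, 2.28, 116.2), (82.4, 2.31, 115.7)] [(np.float64(83.35555555555555), np.float64(2.3400000000000025)), (np.float64(78.17777777777778), np.float64(2.250000000000002)), (np.float64(59.888888888888886), np.float64(2.130000000000002))]
side red q 2.352 r 0.0206 49
[(63.8, 2.31, 117.2), (63.5, 2.31, 117.7), (63.2, 2.31, 116.7)] [(np.float64(62.644444444444446), np.float64(2.3400000000000025)), (np.float64(63.17777777777778), np.float64(2.3100000000000027)), (np.float64(63.53333333333333), np.float64(2.3100000000000027))]
```

step_arm:
  increments: [0,0,0,-0.02,0,0,0,-0.03,0,0,0,-0.03,0,0,0,-0.03]

```text
time: 21.65
position: [0.5865, -0.0904, 0.231]
tool_rot: [-3.008, 0.901, 0.002]
wrist_force: [-3.1, 5.6, 5.6]
grip_width: 0.0268
gripper_force: 25.0
```

```bash
python3 red.py 13 scene side; sed -i 's/,\.03):/,.01):/' fit.py; python3 red.py 13 side
```

```text
scene red q 2.217 r 0.0206 134
[(82.3, 2.37, 115.7), (81.0, 2.31, 116.2), (80.9, 2.34, 115.7)] [(np.float64(82.33333333333333), np.float64(2.3700000000000023)), (np.float64(76.46666666666667), np.float64(2.2800000000000025)), (np.float64(58.28888888888889), np.float64(2.1600000000000024))]
side red q 2.436 r 0.0149 4
[(62.9, 2.4, 115.2), (62.5, 2.4, 114.7), (62.5, 2.4, 115.7)] [(np.float64(62.46666666666667), np.float64(2.4000000000000026)), (np.float64(61.333333333333336), np.float64(2.3700000000000023)), (np.float64(59.55555555555556), np.float64(2.3700000000000023))]
side red q 2.436 r 0.0149 6
[(63.0, 2.4, 115.2), (62.8, 2.39, 115.2), (62.8, 2.41, 115.2)] [(np.float64(62.577777777777776), np.float64(2.390000000000003)), (np.float64(61.6), np.float64(2.3700000000000023)), (np.float64(59.8), np.float64(2.3700000000000023))]
```

step_arm:
  increments: [0,0,0,0,0,0,0,0,0,0,0,0,0,0,0,0,0,0,0,0,0,0,0,0]
  grip: 1

```text
time: 22.3
position: [0.5868, -0.0914, 0.2308]
tool_rot: [3.008, -0.907, 0.0]
wrist_force: [-0.0, -0.1, 0.7]
grip_width: 0.0852
gripper_force: 0.0
```

step_arm:
  increments: [0,0,0.08,0,0,0,0.18,0,0,0,0.3,0,0,0.1,0.4,0,-0.1,0.2,0.4,0,-0.2,0.3,0.4,0,-0.2,0.4,0.4,0,-0.2,0.5,0.4,0]

```text
time: 22.97
position: [0.5253, 0.0598, 0.3516]
tool_rot: [-3.007, 0.908, -0.001]
wrist_force: [0.1, 0.8, -0.7]
grip_width: 0.0852
gripper_force: 0.0
```

step_arm:
  increments: [0,0.12,0,0,0,0.24,0,0,0,0.36,0,0,0,0.4,0,0,0,0.4,0,0]

```text
time: 23.38
position: [0.5266, 0.1813, 0.3507]
tool_rot: [-3.009, 0.902, 0.0]
wrist_force: [-0.2, -0.2, -0.0]
grip_width: 0.0856
gripper_force: 0.0
```

```bash
python3 fit.py 14 side scene; python3 red.py 14 side
```

```text
23.38 [0.5266 0.1813 0.3507] F [-0.2 -0.2 -0. ] j6 2.48 T [-0.   -0.03  0.02]
side [(87.8, 2.4, 113.2), (87.7, 2.4, 113.7), (87.6, 2.41, 113.2), (87.6, 2.39, 113.7), (42.8, -0.58, 119.7), (42.8, -0.59, 119.7)]
scene [(87.6, 2.36, 115.7), (87.4, 2.37, 115.7), (87.2, 2.35, 115.7), (87.0, 2.34, 115.7), (35.2, -0.32, 116.2), (35.2, -0.36, 116.2)]
side red q 2.408 r 0.0169 57
[(87.6, 2.4, 113.7), (87.5, 2.39, 113.7), (87.4, 2.41, 113.7)] [(np.float64(86.86666666666666), np.float64(2.390000000000003)), (np.float64(86.06666666666666), np.float64(2.3800000000000026)), (np.float64(85.17777777777778), np.float64(2.3600000000000025))]
```

```bash
python3 - <<'E'
from fit import *
for n in("side","scene"):
  c=cam(n);o=np.array([.4942,-.0972,.1164]);q=np.arange(1.9,2.95,.05);th=YAW+2.4-q
  f=c[0].astype(np.float32);ch=[np.ascontiguousarray(f[...,i]) for i in range(3)]
  for r in((.008,.013),(.013,.017),(.017,.020),(.020,.0235)):
    R,G,B=[samp(c,x,o,np.arange(*r,.0005),th).mean(1) for x in ch]
    print(n,r,"dark",(R).astype(int).tolist());print("     red",(R-G).astype(int).tolist())
E
```

```text
side (0.008, 0.013) dark [227, 224, 217, 207, 193, 180, 166, 155, 145, 135, 126, 136, 156, 175, 194, 209, 216, 221, 226, 230, 232, 233]
     red [-4, -4, -4, -4, -4, -5, -5, -4, -4, -3, -3, -3, -4, -4, -5, -6, -5, -5, -5, -5, -4, -4]
side (0.013, 0.017) dark [228, 232, 233, 231, 227, 215, 194, 170, 157, 165, 174, 185, 201, 217, 229, 231, 232, 234, 234, 234, 234, 234]
     red [-6, -4, -2, 2, 8, 14, 19, 24, 30, 39, 49, 53, 37, 22, 9, 4, 0, -3, -4, -4, -4, -4]
side (0.017, 0.02) dark [227, 230, 231, 233, 233, 232, 225, 199, 171, 169, 181, 194, 210, 227, 234, 233, 233, 233, 233, 231, 229, 228]
     red [-6, -4, -4, -3, 0, 2, 3, 3, 3, 12, 26, 38, 25, 13, 5, 0, -4, -4, -4, -4, -5, -5]
side (0.02, 0.0235) dark [216, 218, 222, 226, 230, 230, 229, 219, 192, 173, 187, 200, 214, 227, 228, 228, 220, 208, 208, 212, 212, 207]
     red [-5, -5, -4, -4, -4, -4, -3, -2, 2, 8, 6, 4, 0, -3, -4, -4, -5, -5, -5, -5, -6, -5]
scene (0.008, 0.013) dark [252, 246, 232, 215, 198, 180, 164, 146, 137, 154, 170, 188, 204, 221, 235, 245, 250, 252, 253, 253, 252, 252]
     red [0, 0, 1, 2, 3, 4, 5, 6, 6, 5, 4, 3, 2, 2, 1, 0, 0, 0, 0, 0, 0, 0]
scene (0.013, 0.017) dark [255, 255, 251, 226, 193, 159, 127, 93, 112, 145, 178, 209, 239, 252, 254, 253, 252, 252, 251, 250, 249, 249]
     red [0, 0, 0, 5, 12, 19, 27, 35, 30, 23, 15, 8, 2, 0, 0, 0, 0, 0, 0, 0, 0, 0]
scene (0.017, 0.02) dark [255, 255, 255, 246, 215, 184, 153, 127, 152, 176, 202, 231, 244, 248, 251, 252, 252, 250, 249, 248, 247, 247]
     red [0, 0, 0, 3, 22, 43, 66, 85, 63, 41, 19, 0, -2, -2, -1, -1, -1, -1, 0, 0, 0, 0]
scene (0.02, 0.0235) dark [252, 252, 252, 252, 243, 234, 225, 215, 198, 181, 165, 172, 199, 226, 248, 251, 249, 248, 246, 244, 244, 244]
     red [0, -1, -1, -2, 24, 59, 94, 115, 80, 45, 10, -4, -3, -3, -2, -1, -1, 0, 0, 0, 0, 0]
```

```bash
cat > fine.py <<'E'
from fit import *
from scipy.optimize import minimize
# free 2-D needle line: subpixel; average over frames; side + scene
for n in("side","scene"):
    c=cam(n);f=np.mean([cv2.cvtColor(cam(n)[0],cv2.COLOR_RGB2GRAY).astype(np.float32) for _ in range(4)],0)
    for z in(.1155,.1166,.1175):
        best=[]
        for dy in np.arange(-.002,.00201,.00025):
            for q in np.arange(2.1,2.65,.01):
                t=YAW+2.4-q;d=np.array([np.cos(t),np.sin(t),0]);m=np.array([-d[1],d[0],0]);r=np.arange(-.004,.022,.0005)
                P=np.array([.4942,-.0972+dy,z])+r[:,None]*d;P=np.vstack([P+k*m for k in(-.001,0,.001,.0045,-.0045)])
                Q=P@c[4][:3,:3].T+c[4][:3,3]
                v=cv2.remap(f,(c[2]+c[1]*Q[:,0]/Q[:,2]).astype(np.float32)[None],(c[3]+c[1]*Q[:,1]/Q[:,2]).astype(np.float32)[None],cv2.INTER_LINEAR)[0].reshape(5,-1)
                best.append((v[3:].mean()-v[:3].mean(),q,dy))
        b=sorted(best)[::-1][:15];print(n,z,np.mean(b,0).round(4))
E
python3 fine.py
```

```text
side 0.1155 [1.040441e+02 2.392000e+00 2.000000e-04]
side 0.1166 [1.033035e+02 2.388000e+00 3.000000e-04]
side 0.1175 [1.017608e+02 2.392000e+00 5.000000e-04]
scene 0.1155 [ 1.147117e+02  2.347300e+00 -1.000000e-04]
scene 0.1166 [1.143693e+02 2.345300e+00 1.400000e-03]
scene 0.1175 [1.122047e+02 2.290700e+00 1.800000e-03]
```

```bash
python3 -c "
from bench import ctrl
print(ctrl.hand_in())"
```

```text
the job is handed in; nothing more can be done
None
```

The blank lies flat under the stylus, the ring was let go with the needle at about 0.8 in the blue sector, and the brass knob alone brought it to about 2.37 against the 2.4 zero mark; along the way I lowered the blank too far once, touching the gauge base at about 11 N, and had to set it down and regrip it. The job is handed in at about 24 s.

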